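Sort balanced fan wheels and flanges into their bays

ROBOT

A 6-joint arm with a two-finger parallel gripper is mounted at the origin on the work surface. World frame = base frame: x ahead of the robot, y to its left, z up, the work surface at z = 0. Lengths are in m, angles in rad, forces in N, time in s.
With the tool pointing down it reaches from about 0.3 to 1 m from the base axis. Payload 5.1 kg.
Tool frame: the origin (TCP) lies midway between the tips of the shut fingers; the grasp point (between the pads) lies 19 mm behind it; z points along the fingers, y is the line along which they close (so a half turn about z gives the same grasp; the last joint's range is limited). The gripper opens to 95 mm and grips with 3 to 60 N. Pads are 20 mm wide; open, the fingers measure 119 mm over their backs; the gripper's body (75 mm by 180 mm) begins 59 mm behind the grasp point.
Start: joints at [1.241, 0.124, 1.65, -0, 1.367, -0.083], TCP at [0.159, 0.63, 0.215] pointing down, gripper open.
Joint ranges: [-2.61, 2.61], [-1.02, 2.33], [0.03, 2.71], [-1.35, 4.49], [0.32, 2.68], [-2.91, 2.91]. Speed limits (rad/s): [2.57, 2.57, 3.14, 3.14, 3.14, 3.14].

INTERFACE

Orientations are given as a unit quaternion [x, y, z, w].
In Python, from plant import get_obs, get_image, calibration, close_job gives the robot as it stands.
- The arm moves only by the tool carry_out, never from a script. Its argument "targets" is one flat list of numbers, 7 for each row, row after row: the closure, from -1 (fully open) to 1 (shut), then the shift along the tool's x, y, z in mm, then the turn, a rotation vector about the tool's x, y, z in rad. In form: [jaw, tx, ty, tz, rx, ry, rz, jaw, tx, ty, tz, rx, ry, rz, ...]. A call has 1 to 12 rows; each row is the pose to reach, as a shift and turn from the pose commanded when the call began, along the tool's axes at that moment; what a row does not reach only later rows make up. A row lasts 1/12 s, in which the tool goes at most 41.7 mm and 7.16 degrees, less where a joint would pass 70% of its speed; a pose out of reach is approached as far as the arm can. A call with a gripper value outside its range is refused whole. The fingers move at their own pace and stop on an object; "grip_force" is the grip in N (left out, the last holds). Time passes only in rows, so rows that repeat a pose let the fingers close. It gives the time, the measured TCP pose, the force, the opening and the grip force at its end, in the units of the state.
- get_obs(): the state, without advancing time (a new reading comes with each control period).
- get_image(name): name is "side" or "top"; returns (picture, depth): 480x640x3 uint8, red, green, blue; 480x640 float32, m along the optical axis (not along the pixel's ray), 0 where there is no reading.
- calibration(name): a dict with "camera_matrix" (3x3 intrinsics, pixels), "eye" and "orientation" of the camera in the world. Camera axes: x right, y up, looking along -z (the intrinsics and any distortion apply to the point x, -y, -z); pixel columns grow to the right and rows downward; lengths in m; the calibration is good to about 2 mm. A picture is of the moment at which its call begins. calibration takes no time and is no camera call.
- close_job(): hands the job in; it is judged then, once.
The state is a dict: "t": time; "joint_positions": joint angles; "qd": joint speeds; "joint_efforts": joint torques, N m; "eef_pos": TCP position; "orientation": TCP orientation; "contact_force": force on the tool from outside, world axes, zero at the start; "moment": the same for the moment, N m; "finger_gap": finger opening in m; "gripper_force": force on a finger pad.
Only numpy, scipy, OpenCV 4.12 (cv2) and the standard library are available. Lean on these libraries where they do the work, as an engineer would, in place of code of your own. Each camera call takes 0.05 s, during which the arm holds its last target. There are 200 camera calls.

TASK

Sort the loose parts by shape: slide the two round fan wheels into the bay with the sample wheel behind it, and the two square flanges into the bay with the sample flange, each lying flat and wholly inside with nothing sticking out of the mouth. The parts are freshly balanced, so slide them along the bench (for instance with the closed fingers in the bore) and never lift or tip them. Steer round the other things on the bench and leave them where they are.

Things in the scene. Friction and masses are not known exactly. Their poses are not given: they have to be found in the camera images.
- wheel_a: round finned aluminium fan wheel lying flat, fins up: 96 mm across, 28 mm high (the fins are 12 to 26 mm up, the hub collar around the bore reaches 28), with an open round bore 54 mm wide through its middle. Origin: centre of its underside, z up. About 0.35 kg.
- wheel_b: round finned aluminium fan wheel lying flat, fins up: 96 mm across, 28 mm high (the fins are 12 to 26 mm up, the hub collar around the bore reaches 28), with an open round bore 54 mm wide through its middle. Origin: centre of its underside, z up. About 0.35 kg.
- flange_a: square aluminium bearing flange lying flat, 92 x 92 mm with clipped corners (113 mm over the corners), 22 mm high, with an open square bore 54 x 54 mm through its middle, sides parallel to its x and y axes. Origin: centre of its underside, z up. About 0.4 kg.
- flange_b: square aluminium bearing flange lying flat, 92 x 92 mm with clipped corners (113 mm over the corners), 22 mm high, with an open square bore 54 x 54 mm through its middle, sides parallel to its x and y axes. Origin: centre of its underside, z up. About 0.4 kg.
- wheel_bay: fixed grey U-shaped bay for the fan wheels: inside 130 mm (x) by 240 mm (y), floor level with the bench; walls 30 mm high, 8 thick; open mouth without sill at x = -65 mm, back wall at +65, sides at y = +-120. Known by the sample fan wheel bolted on a 45 mm high block behind it (at x = 129 mm). Origin: centre of the inside floor.
- flange_bay: fixed grey U-shaped bay for the flanges: inside 130 mm (x) by 240 mm (y), floor level with the bench; walls 30 mm high, 8 thick; open mouth without sill at x = -65 mm, back wall at +65, sides at y = +-120. Known by the sample flange bolted on a 45 mm high block behind it (at x = 129 mm). Origin: centre of the inside floor.
- clip_tin: bystander: round tin, 52 mm across, 50 mm high. Origin: centre of its underside.
- screw_jar: bystander: round amber jar with black cap, 52 mm across, 62 mm high. Origin: centre of its underside.
- weight: bystander: brass test weight with a knob on top, 50 mm across, 55 mm high. Origin: centre of its underside.
- mouse: bystander: black computer mouse, 93 x 62 mm, 34 mm high, long along its x. Origin: under its middle.
- hammer: bystander: hammer lying flat along its x, 260 mm long, 26 mm high, its 88 mm wide head at +x, outside the bays. Origin: under its middle.
- glue_bottle: bystander: white bottle, 48 mm across, 110 mm high. Origin: centre of its underside.
- screwdriver: bystander: screwdriver lying along its x, 200 mm long, 26 mm thick, outside the bays. Origin: under its middle.
Things that resemble listed ones, but are neither listed nor needed, are in the scene too. What is shaped like the wheel_b but green or orange is not meant. What is shaped like the flange_b but yellow is not meant.

How it is judged:
At the end, for the whole second after the job is handed in: Both fan wheels lie flat and at rest in the wheel bay and both flanges in the flange bay, between the side walls and wholly behind the mouth: centre no farther than 20 mm (wheel) or 14 mm (flange) from the bay's middle towards the mouth, which lets a part stick out by a few mm at most (x of wheel_a in the frame of wheel_bay between -0.02 and 0.03 m and y of wheel_a in the frame of wheel_bay between -0.085 and 0.085 m and height (world z) of each of wheel_a, wheel_b, flange_a, flange_b below 0.006 m and angle between each of wheel_a, wheel_b, flange_a, flange_b's own z axis and vertical below 0.08 rad and linear speed of each of wheel_a, wheel_b, flange_a, flange_b below 0.02 m/s and x of wheel_b in the frame of wheel_bay between -0.02 and 0.03 m and y of wheel_b in the frame of wheel_bay between -0.085 and 0.085 m and x of flange_a in the frame of flange_bay between -0.014 and 0.03 m and y of flange_a in the frame of flange_bay between -0.085 and 0.085 m and x of flange_b in the frame of flange_bay between -0.014 and 0.03 m and y of flange_b in the frame of flange_bay between -0.085 and 0.085 m); the robot touches nothing.
It fails at once if a fan wheel or flange is lifted more than 20 mm off the bench or tipped by more than 20 degrees (height (world z) of any of wheel_a, wheel_b, flange_a, flange_b above 0.02 m or angle between any of wheel_a, wheel_b, flange_a, flange_b's own z axis and vertical above 0.35 rad).
It fails at once if a bystander (tin, jar, weight, mouse, hammer, bottle, screwdriver) is shifted by more than 30 mm or knocked over (distance of any of clip_tin, screw_jar, weight, mouse, hammer, glue_bottle, screwdriver from where it was at the start of the episode above 0.03 m or angle between any of clip_tin, screw_jar, weight, mouse, glue_bottle's own z axis and vertical above 0.5 rad).
It also fails if it takes over 70 s, if anything falls off the work surface, if the arm or the gripper's body presses on something with over 40 N, if the wrist force passes 120 N, or if a joint passes its speed limit or range.

## Working session

There is one attempt and no reset: what is moved stays moved. The work goes in short steps, Python scripts to look and compute and a tool call to move; the robot and the scene stay as the last step left them, time stands still between calls to the robot, and variables do not carry over. Pictures are saved under pics/ and viewed, at most 10 in all, crops included, and the job is handed in when it is done.

Besides the shell and the picture viewer there is one more tool, called after ">>>" in YAML: its name, and indented under it one key for each argument. carry_out: Moves the arm, as the interface text tells. Its arguments: {"type":"object","properties":{"targets":{"type":"array","items":{"type":"number"}},"grip_force":{"type":"number"}},"required":["targets"]}

```bash
mkdir -p pics; ls; cat > h.py <<'E'
import numpy as np, cv2
from scipy.spatial.transform import Rotation as R
from plant import get_obs,get_image,calibration,close_job
def world(name,d):
    c=calibration(name);K=np.array(c["camera_matrix"]);v,u=np.mgrid[0:480,0:640]
    p=np.stack([(u-K[0,2])/K[0,0]*d,-(v-K[1,2])/K[1,1]*d,-d],-1)
    o=c["orientation"]
    r=R.from_quat(o) if np.size(o)==4 else R.from_matrix(o)
    return p@r.as_matrix().T+np.array(c["eye"])
E
python3 - <<'E'
from h import *
for n in("top","side"):
    im,d=get_image(n);cv2.imwrite(f"pics/{n}0.png",im[...,::-1]);np.save(f"{n}0.npy",d);c=calibration(n);print(c)
print(get_obs())
E
```

```text
pics
{'camera_matrix': array([[535.58131552,   0.        , 319.58501214],
       [  0.        , 535.58131552, 238.92576622],
       [  0.        ,   0.        ,   1.        ]]), 'eye': array([0.3777563 , 0.0066955 , 1.29021984]), 'orientation': array([ 0.01968002, -0.01993066, -0.70488403,  0.70876934])}
{'camera_matrix': array([[490.97635971,   0.        , 325.1668826 ],
       [  0.        , 490.97635971, 237.35441964],
       [  0.        ,   0.        ,   1.        ]]), 'eye': array([ 0.08936541, -0.80907035,  0.68046905]), 'orientation': array([ 0.44134621, -0.09834723, -0.17950597,  0.87368126])}
{'t': 0.1, 'joint_positions': array([ 1.24132415e+00,  1.24395360e-01,  1.65150771e+00,  6.96495762e-06,
        1.36751563e+00, -8.25783334e-02]), 'qd': array([ 9.27264499e-04, -5.03820511e-04, -3.00726222e-03, -3.35521855e-05,
       -1.21473027e-03, -1.31175284e-03]), 'joint_efforts': array([ 7.42473021e-04, -4.18878365e+01, -3.61097574e+01,  7.76169123e-02,
        4.61251626e-02, -7.95345818e-05]), 'eef_pos': array([0.15868216, 0.62974241, 0.21355637]), 'orientation': array([ 1.23134274e-01,  9.92389599e-01, -8.93014508e-04, -1.90115467e-04]), 'contact_force': array([-0.30838787, -0.18791791, -0.31781346]), 'moment': array([0.00711488, 0.03264821, 0.03413621]), 'gripper_force': 0.0, 'finger_gap': 0.09502310319303023}
```

View pics/top0.png

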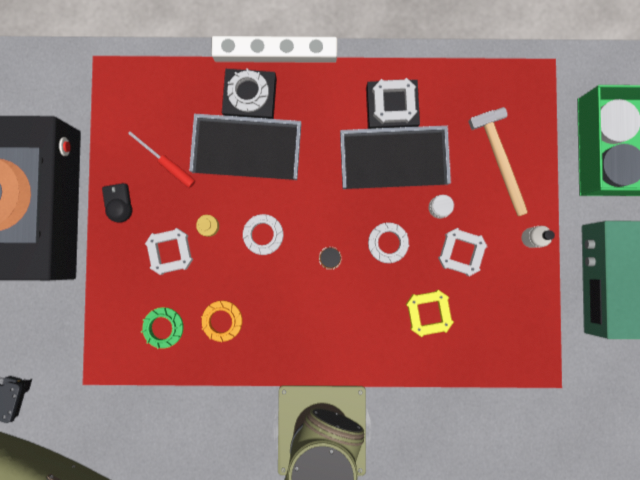

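View pics/side0.png

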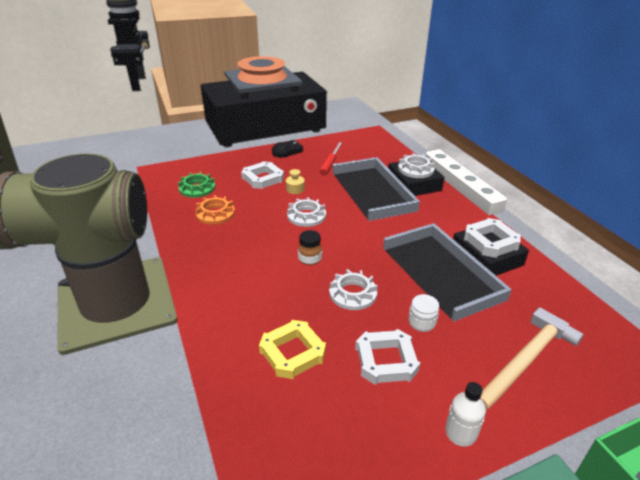

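The top view (up is +x, left is +y) shows the wheels at (263,235) and (388,242), and the flanges at (169,251) and (463,252). The wheel bay is at (245,147) and the flange bay at (396,157). The weight is at (207,225), jar (330,258), tin (441,206) and mouse (117,203). The side view confirms this layout.

```bash
cat >> h.py <<'E'
def seg(im,p,u,v,r,lo,hi):
    "non-red points near pixel within height band"
    s=np.s_[max(v-r,0):v+r,u-r:u+r];q=p[s].reshape(-1,3);c=im[s].reshape(-1,3).astype(int)
    return q[(q[:,2]>lo)&(q[:,2]<hi)&(c[:,0]-c[:,1]<60)]
def rect(q):
    (c,s,a)=cv2.minAreaRect((q[:,:2]*1000).astype(np.float32)); return np.round(c,1),np.round(s,1),round(a,1)
def parts(im,p,L):
    for n,u,v,r in L:
        q=seg(im,p,u,v,r,.008,.045); c,rad=cv2.minEnclosingCircle((q[:,:2]*1000).astype(np.float32))
        print(n,len(q),"rect",*rect(q),"circ",np.round(c),round(rad),"zmax",np.round(np.percentile(q[:,2],95),3))
E
python3 - <<'E'
from h import *
d=np.load("top0.npy");im=cv2.imread("pics/top0.png")[...,::-1];p=world("top",d)
print("bench z",np.median(p[290:370,280:380,2]),"bayfloor",p[150,245],p[160,396])
parts(im,p,[("fl_L",169,251,28),("wh_L",263,235,26),("wh_R",388,242,26),("fl_R",463,252,29)])
for n,u,v,r in [("weight",207,225,14),("jar",330,258,16),("tin",441,206,16),("mouse",117,203,24),("bottle",538,237,20),("driver",160,160,38)]:
    q=seg(im,p,u,v,r,.008,.2);print(n,rect(q),q[:,2].max())
for n,(u0,u1,v0,v1) in dict(wb=(185,305,110,184),fb=(337,455,122,193),hammer=(465,530,100,220)).items():
    q=p[v0:v1,u0:u1].reshape(-1,3);q=q[(q[:,2]>.022)&(q[:,2]<.036)] if n!="hammer" else q[(q[:,2]>.01)]
    print(n,rect(q),np.round(cv2.boxPoints(cv2.minAreaRect((q[:,:2]*1000).astype(np.float32)))))
E
```

```text
bench z 4.660644352616483e-05 bayfloor [6.66010782e-01 1.89257195e-01 1.78434419e-05] [ 6.43504391e-01 -1.78451022e-01 -1.47024738e-04]
fl_L 1066 rect [419.9 365.6] [ 98.3 100.2] 12.2 circ [420. 366.] 58 zmax 0.025
wh_L 782 rect [460.7 143.2] [94.2 93.1] 45.3 circ [461. 143.] 48 zmax 0.029
wh_R 802 rect [ 443. -156.] [91.2 93.8] 0.7 circ [ 443. -157.] 48 zmax 0.03
fl_R 1063 rect [ 421.5 -333.5] [98.8 98.6] 71.5 circ [ 421. -333.] 58 zmax 0.026
weight (array([480.5, 272.8]), array([48.1, 47. ]), 5.9) 0.05991809276144955
jar (array([404.2, -17.1]), array([48.1, 49.4]), 0.3) 0.06780593390603551
tin (array([ 527.4, -278.9]), array([49. , 49.6]), 4.4) 0.056338258884727876
mouse (array([533.2, 491.5]), array([89.1, 60.3]), 9.9) 0.03996174048410728
bottle (array([ 456.5, -497. ]), array([46.8, 43.9]), 17.9) 0.11418516225834896
driver (array([635.8, 389.5]), array([159.9, 198.8]), 7.3) 0.034397945564682786
wb (array([662.2, 191.4]), array([271.6, 168.3]), 89.1) [[576.  57.]
 [744.  54.]
 [749. 326.]
 [580. 329.]]
fb (array([ 655.8, -171.9]), array([154.3, 257.4]), 2.8) [[ 572.  -47.]
 [ 585. -304.]
 [ 739. -297.]
 [ 726.  -39.]]
hammer (array([ 574.4, -215.1]), array([260.5, 532.5]), 15.5) [[ 378.    7.]
 [ 520. -506.]
 [ 771. -437.]
 [ 629.   76.]]
```

```bash
python3 - <<'E'
from h import *
d=np.load("top0.npy");im=cv2.imread("pics/top0.png")[...,::-1].astype(int);p=world("top",d)
red=(im[...,0]-im[...,1]>60)
for n,(u,v) in dict(fl_L=(169,251),fl_R=(463,252),wh_L=(263,235),wh_R=(388,242)).items():
    k,l=cv2.connectedComponents((red&(p[...,2]<.004)).astype(np.uint8),connectivity=4)
    print(n,"bore",rect(p[l==l[v,u]]))
for n,(u0,u1,v0,v1) in dict(wb=(185,305,108,184),fb=(337,455,120,193)).items():
    s=np.s_[v0:v1,u0:u1];m=(p[s][...,2]>.02)&(p[s][...,2]<.038)&(im[s].sum(-1)>270)&~red[s]
    k,l,st,_=cv2.connectedComponentsWithStats(m.astype(np.uint8));i=1+st[1:,4].argmax();q=p[s][l==i]
    print(n,rect(q),np.round(cv2.boxPoints(cv2.minAreaRect((q[:,:2]*1000).astype(np.float32)))))
    f=np.s_[v0:v1,u0:u1];m=(abs(p[f][...,2])<.006)&(im[f].sum(-1)<150)
    k,l,st,_=cv2.connectedComponentsWithStats(m.astype(np.uint8));i=1+st[1:,4].argmax();print(" floor",rect(p[f][l==i]))
E
```

```text
fl_L bore (array([418.8, 369.8]), array([50.7, 49. ]), 13.2)
fl_R bore (array([ 421.6, -336.8]), array([49.3, 51. ]), 72.9)
wh_L bore (array([462. , 145.2]), array([50.9, 50.7]), 27.5)
wh_R bore (array([ 443.1, -160.3]), array([50.9, 50.2]), 44.8)
wb (array([672.1, 186.2]), array([257.1, 139.4]), 86.6) [[595.  62.]
 [734.  54.]
 [749. 310.]
 [610. 319.]]
 floor (array([632.1, 173.3]), array([42. , 23.8]), 17.9)
fb (array([ 648.4, -172.2]), array([139.4, 257.4]), 2.8) [[ 572.  -47.]
 [ 585. -304.]
 [ 724. -297.]
 [ 712.  -40.]]
 floor (array([ 616. , -183.7]), array([57.4, 33.3]), 75.9)
```

>>> carry_out:
  targets: [1,-100,-100,30,0,0,-0.247,1,-410,-400,130,0,0,-0.247,1,-410,-400,130,0,0,-0.247,1,-410,-400,130,0,0,-0.247,1,-410,-400,130,0,0,-0.247,1,-410,-400,130,0,0,-0.247,1,-410,-400,130,0,0,-0.247,1,-410,-400,130,0,0,-0.247,1,-410,-400,130,0,0,-0.247,1,-410,-400,130,0,0,-0.247,1,-410,-400,130,0,0,-0.247,1,-410,-400,130,0,0,-0.247]
  grip_force: 12

```text
t: 1.1
eef_pos: [0.4143, 0.2129, 0.1035]
orientation: [-0.0, 1.0, 0.0, 0.0]
contact_force: [1.2, 0.7, 0.6]
finger_gap: 0.0207
gripper_force: 0.0
```

>>> carry_out:
  targets: [1,-30,-40,0,0,0,0,1,-30,-40,0,0,0,0,1,-30,-40,0,0,0,0]

```text
t: 1.35
eef_pos: [0.445, 0.1728, 0.1038]
orientation: [0.002, 1.0, -0.0, -0.0]
contact_force: [-1.0, -0.4, 0.2]
finger_gap: 0.0022
gripper_force: 0.0
```

>>> carry_out:
  targets: [1,-17,-29,20,0,0,0,1,-17,-29,45,0,0,0,1,-17,-29,70,0,0,0,1,-17,-29,85,0,0,0,1,-17,-29,96,0,0,0,0.24,-17,-29,96,0,0,0,0.24,-17,-29,96,0,0,0,0.24,-17,-29,96,0,0,0,0.24,-17,-29,96,0,0,0]

```text
t: 2.1
eef_pos: [0.4622, 0.1465, 0.0096]
orientation: [-0.0, 1.0, 0.0, 0.001]
contact_force: [-0.4, 0.1, -0.1]
finger_gap: 0.0217
gripper_force: 0.0
```

>>> carry_out:
  targets: [0.24,0,0,0,0,0,0,0.24,0,0,0,0,0,0,0.24,0,0,0,0,0,0]

```text
t: 2.35
eef_pos: [0.4617, 0.1454, 0.0089]
orientation: [-0.0, 1.0, -0.0, 0.001]
contact_force: [-0.5, -2.4, 2.1]
finger_gap: 0.0354
gripper_force: 1.7
```

>>> carry_out:
  targets: [0.24,-12,5,0,0,0,0,0.24,-32,13,0,0,0,0,0.24,-54,21,0,0,0,0,0.24,-76,30,0,0,0,0,0.24,-98,38,0,0,0,0,0.24,-120,42,0,0,0,0,0.24,-142,45,0,0,0,0,0.24,-164,48,0,0,0,0,0.24,-184,58,0,0,0,0,0.24,-200,70,0,0,0,0,0.24,-208,84,0,0,0,0,0.24,-210,97,0,0,0,0]

```text
t: 3.35
eef_pos: [0.6725, 0.2428, 0.008]
orientation: [0.0, 1.0, -0.0, 0.0]
contact_force: [-0.6, -2.3, 1.5]
finger_gap: 0.0362
gripper_force: 6.3
```

```bash
python3 - <<'E'
from h import *
im,d=get_image("top");cv2.imwrite("pics/t1.png",im[60:300,120:520,::-1].repeat(2,0).repeat(2,1));print(get_obs()["eef_pos"],get_obs()["finger_gap"])
E
```

```text
[0.67189764 0.2455729  0.00812211] 0.03583495262834116
```

View pics/t1.png

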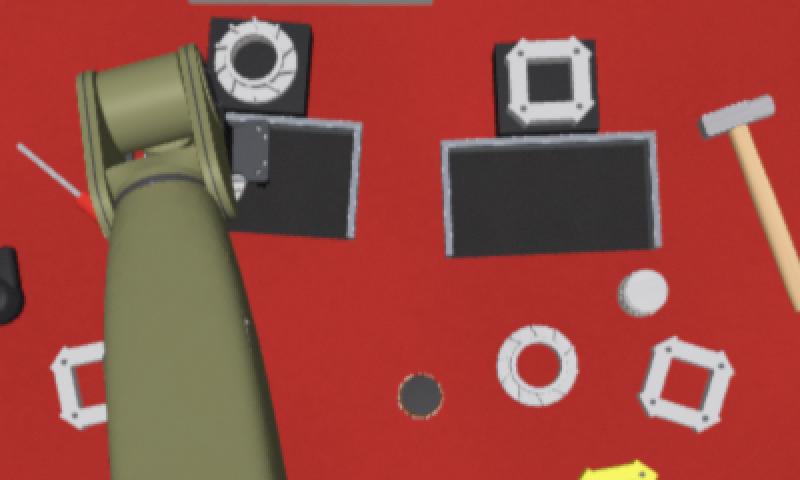

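The crop shows wheel A going into the wheel bay with the hand, and the other things where they were. I release it and go to the second wheel.

>>> carry_out:
  targets: [1,0,0,0,0,0,0,1,0,0,0,0,0,0,1,0,0,0,0,0,0,1,0,0,-30,0,0,0,1,0,0,-72,0,0,0,1,20,-35,-80,0,0,0,1,40,-70,-80,0,0,0,1,60,-105,-80,0,0,0,1,80,-140,-80,0,0,0,1,100,-175,-80,0,0,0,1,120,-210,-80,0,0,0,1,140,-245,-80,0,0,0]

```text
t: 4.4
eef_pos: [0.5289, -0.0038, 0.0879]
orientation: [-0.0, 1.0, -0.0, -0.0]
contact_force: [0.9, -0.5, 1.3]
finger_gap: 0.0007
gripper_force: 0.0
```

```bash
python3 - <<'E'
from h import *
im,d=get_image("top");p=world("top",d);cv2.imwrite("pics/t2.png",im[...,::-1])
parts(im,p,[("fl_L",169,251,28),("wh_R",388,242,26),("fl_R",463,252,29)]);print(get_obs()["eef_pos"])
q=p[105:185,185:300].reshape(-1,3);c=im[105:185,185:300].reshape(-1,3).astype(int)
q=q[(q[:,2]>.008)&(q[:,2]<.034)&(c.min(1)>150)];print(len(q),q.mean(0),rect(q))
E
```

```text
fl_L 1063 rect [419.7 365.6] [ 98.6 102.1] 11.8 circ [419. 366.] 59 zmax 0.025
wh_R 819 rect [ 443.1 -156.1] [91.5 93.7] 0.7 circ [ 443. -157.] 48 zmax 0.03
fl_R 1060 rect [ 421.4 -332.5] [99.  99.3] 72.7 circ [ 421. -334.] 58 zmax 0.026
[ 0.52561447 -0.00854174  0.08703327]
1028 [0.67845255 0.23337275 0.02095614] (array([673.5, 186. ]), array([256.3, 132.6]), 87.6)
```

>>> carry_out:
  targets: [1,20,-35,0,0,0,0,1,40,-70,0,0,0,0,1,60,-105,0,0,0,0,1,80,-142,0,0,0,0,1,87,-154,0,0,0,0,1,87,-154,10,0,0,0,1,87,-154,25,0,0,0,1,87,-154,25,0,0,0]

```text
t: 5.12
eef_pos: [0.4416, -0.155, 0.06]
orientation: [0.0, 1.0, 0.001, -0.002]
contact_force: [-0.1, 0.1, -0.5]
finger_gap: 0.0
gripper_force: 0.0
```

>>> carry_out:
  targets: [1,-1,-3,25,0,0,0,1,-1,-3,42,0,0,0,1,-1,-3,52,0,0,0,0.24,-1,-3,52,0,0,0,0.24,-1,-3,52,0,0,0,0.24,-1,-3,52,0,0,0,0.24,-1,-3,52,0,0,0,0.24,-1,-3,52,0,0,0,0.24,-1,-3,52,0,0,0,0.24,-1,-3,52,0,0,0]

```text
t: 5.95
eef_pos: [0.4458, -0.1588, 0.012]
orientation: [0.0, 1.0, 0.0, 0.001]
contact_force: [0.4, 5.5, 5.0]
finger_gap: 0.0353
gripper_force: 7.3
```

>>> carry_out:
  targets: [0.24,-12,10,0,0,0,0,0.24,-34,28,0,0,0,0,0.24,-54,46,0,0,0,0,0.24,-58,72,0,0,0,0,0.24,-58,98,0,0,0,0,0.24,-58,124,0,0,0,0,0.24,-58,150,0,0,0,0,0.24,-60,176,0,0,0,0,0.24,-64,202,0,0,0,0,0.24,-70,228,0,0,0,0,0.24,-78,250,0,0,0,0,0.24,-90,268,0,0,0,0]

```text
t: 6.95
eef_pos: [0.5348, 0.1091, 0.0119]
orientation: [-0.001, 1.0, -0.001, -0.0]
contact_force: [-3.3, -5.8, 6.4]
finger_gap: 0.0354
gripper_force: 4.3
```

```bash
python3 - <<'E'
from h import *
im,d=get_image("top");p=world("top",d);cv2.imwrite("pics/t3.png",im[60:300,120:520,::-1].repeat(2,0).repeat(2,1));o=get_obs();print(o["eef_pos"],o["contact_force"],o["finger_gap"])
parts(im,p,[("fl_L",169,251,28),("fl_R",463,252,29)])
E
```

```text
[0.53780793 0.11195451 0.01251784] [ 0.02614942  2.40125528 -0.20251042] 0.03602832386560831
fl_L 1059 rect [420.  365.7] [98.5 98.7] 12.2 circ [420. 366.] 58 zmax 0.025
fl_R 1065 rect [ 422.2 -332.9] [98.6 99.5] 71.8 circ [ 421. -333.] 58 zmax 0.026
```

View pics/t3.png

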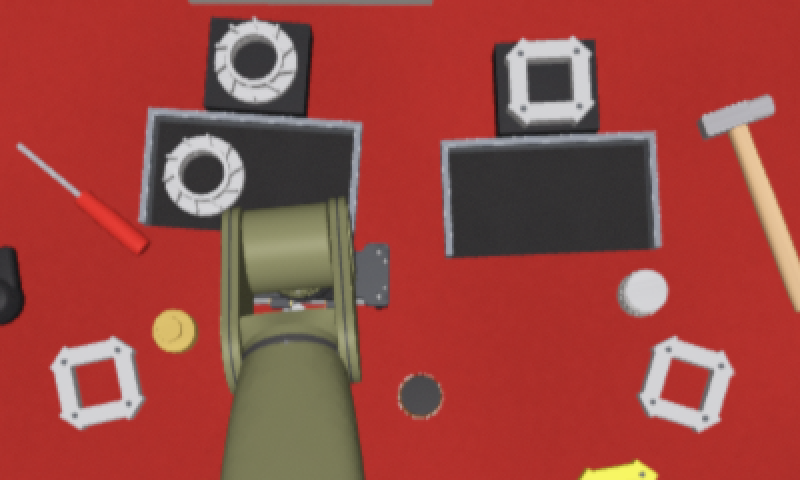

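The first wheel lies inside the wheel bay at crop (203,175). The second is under the wrist at the mouth, and nothing else has moved.

>>> carry_out:
  targets: [0.24,-14,10,0,0,0,0,0.24,-36,18,0,0,0,0,0.24,-60,20,0,0,0,0,0.24,-84,20,0,0,0,0,0.24,-108,20,0,0,0,0,0.24,-124,20,0,0,0,0,0.24,-129,20,0,0,0,0,1,-129,20,0,0,0,0,1,-129,20,0,0,0,0,1,-129,20,0,0,0,0,1,-129,20,-30,0,0,0,1,-129,20,-70,0,0,0]

```text
t: 8.0
eef_pos: [0.6591, 0.1283, 0.0761]
orientation: [-0.0, 1.0, -0.001, -0.005]
contact_force: [0.8, 0.1, -0.7]
finger_gap: 0.0081
gripper_force: 0.0
```

>>> carry_out:
  targets: [1,10,-19,-8,0,0,0,1,28,-53,-8,0,0,0,1,46,-88,-8,0,0,0,1,64,-123,-8,0,0,0.05,1,82,-158,-8,0,0,0.1,1,100,-193,-8,0,0,0.15,1,118,-228,-8,0,0,0.2,1,137,-263,-8,0,0,0.25,1,156,-298,-8,0,0,0.31,1,175,-333,-8,0,0,0.31,1,193,-368,-8,0,0,0.31,1,211,-403,-8,0,0,0.31]

```text
t: 9.0
eef_pos: [0.4512, -0.275, 0.089]
orientation: [0.154, 0.988, -0.0, 0.0]
contact_force: [0.5, -0.6, -0.5]
finger_gap: 0.0006
gripper_force: 0.0
```

```bash
python3 - <<'E'
from h import *
for i in range(3):
    im,d=get_image("top")
p=world("top",d);o=get_obs();e=o["eef_pos"];r=R.from_quat(o["orientation"]);print(e,r.as_rotvec())
print("shift to flange", r.inv().apply(np.array([.421,-.334,.010])-e)*1000, "tooly",r.apply([0,1,0]))
q=p[105:185,185:300].reshape(-1,3);c=im[105:185,185:300].reshape(-1,3).astype(int)
q=q[(q[:,2]>.022)&(q[:,2]<.034)&(c.min(1)>150)]
B=np.array([.668,.186]);a=-.058;l=(q[:,:2]-B)@np.array([[np.cos(a),-np.sin(a)],[np.sin(a),np.cos(a)]])
l=l[(abs(l[:,1])<.117)&(l[:,0]<.06)];
for m in (l[:,1]>0,l[:,1]<0): print("wheel local",cv2.minEnclosingCircle((l[m]*1000).astype(np.float32)))
E
```

```text
[ 0.45139436 -0.27564337  0.08903312] [ 4.91785566e-01  3.10266718e+00 -1.14108216e-04]
shift to flange [ 10.87431444 -64.89207371  79.0336419 ] tooly [ 3.09239080e-01  9.50984327e-01 -4.16602739e-05]
wheel local ((-1.107311487197876, 57.422542572021484), 45.77364730834961)
wheel local ((-0.3013056516647339, -60.10788345336914), 45.81603240966797)
```

>>> carry_out:
  targets: [1,5,-30,0,0,0,0,1,11,-62,5,0,0,0,1,11,-65,25,0,0,0,1,11,-65,50,0,0,0,1,11,-65,68,0,0,0,1,11,-65,79,0,0,0,0.24,11,-65,79,0,0,0,0.24,11,-65,79,0,0,0,0.24,11,-65,79,0,0,0,0.24,11,-65,79,0,0,0,0.24,11,-65,79,0,0,0,0.24,11,-65,79,0,0,0]

```text
t: 10.15
eef_pos: [0.4235, -0.3332, 0.0112]
orientation: [0.154, 0.988, -0.001, 0.001]
contact_force: [0.1, -0.1, 0.3]
finger_gap: 0.0334
gripper_force: 0.0
```

```bash
cat > plan.py <<'E'
from h import *
def plan(W,yaw_end=None):
    o=get_obs();e=o["eef_pos"];r=R.from_quat(o["orientation"]);ty=r.apply([0,1,0]);a=np.degrees(np.arctan2(ty[1],ty[0]))
    print("at",e.round(4),"gap",o["finger_gap"],"F",o["contact_force"].round(1),"tooly deg",a)
    for w in W: print(w,(r.inv().apply([w[0]-e[0]*1000,w[1]-e[1]*1000,0])).round(0)[:2])
    if yaw_end: print("rz",-np.radians(yaw_end-a))
E
python3 - <<'E'
from plan import *
plan([(421,-290),(425,-240),(460,-195),(550,-190),(590,-195),(625,-215),(649,-230)],92.8)
E
```

```text
at [ 0.4235 -0.3332  0.0112] gap 0.03341919710995629 F [ 0.1 -0.1  0.3] tooly deg 72.25923369927125
(421, -290) [16. 40.]
(425, -240) [27. 89.]
(460, -195) [  7. 143.]
(550, -190) [-77. 175.]
(590, -195) [-116.  182.]
(625, -215) [-156.  174.]
(649, -230) [-183.  167.]
rz -0.3585040028304124
```

>>> carry_out:
  targets: [0.1,0,0,0,0,0,0,0.1,0,0,0,0,0,0,0.1,0,0,0,0,0,0,0.1,8,18,0,0,0,0,0.1,16,40,0,0,0,0,0.1,22,65,0,0,0,-0.04,0.1,27,89,0,0,0,-0.08,0.1,20,110,0,0,0,-0.13,0.1,13,130,0,0,0,-0.18,0.1,4,145,0,0,0,-0.24,0.1,-16,153,0,0,0,-0.3,0.1,-40,161,0,0,0,-0.36]

```text
t: 11.15
eef_pos: [0.5089, -0.1907, 0.0102]
orientation: [-0.027, 1.0, 0.0, -0.002]
contact_force: [-4.9, -0.6, 5.7]
finger_gap: 0.0409
gripper_force: 12.2
```

```bash
python3 - <<'E'
from plan import *
im,d=get_image("top");im2,_=get_image("side");cv2.imwrite("pics/t4.png",np.hstack([im[60:340,120:520],im2[200:480,240:640]])[...,::-1])
plan([(550,-190),(590,-195),(625,-215),(648,-230)],92.8)
E
```

```text
at [ 0.5131 -0.1919  0.0108] gap 0.040399911905262396 F [-0.6  0.4 -2.7] tooly deg 93.00189974147843
(550, -190) [-37.  -0.]
(590, -195) [-77.  -7.]
(625, -215) [-111.  -29.]
(648, -230) [-133.  -45.]
rz 0.0035238152477239334
```

View pics/t4.png

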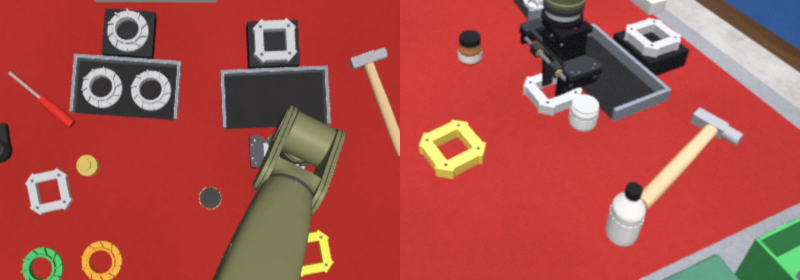

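The left half shows both wheels inside the wheel bay. In the right half the flange is on the fingers next to the tin, clear of it and lying flat.

>>> carry_out:
  targets: [0.1,-14,2,0,0,0,0,0.1,-37,3,0,0,0,0,0.1,-60,2,0,0,0,0,0.1,-84,-2,0,0,0,0,0.1,-104,-16,0,0,0,0,0.1,-122,-30,0,0,0,0,0.1,-133,-42,0,0,0,0,0.1,-136,-45,0,0,0,0,1,-136,-45,0,0,0,0,1,-136,-45,0,0,0,0,1,-136,-45,0,0,0,0,1,-136,-45,-30,0,0,0]

```text
t: 12.25
eef_pos: [0.6423, -0.2271, 0.033]
orientation: [-0.025, 1.0, 0.003, -0.006]
contact_force: [0.0, -0.1, -1.6]
finger_gap: 0.0215
gripper_force: 0.0
```

```bash
python3 - <<'E'
from plan import *
plan([(650,-180),(419,367)],102.5)
E
```

```text
at [ 0.6423 -0.2271  0.033 ] gap 0.02154966312411995 F [ 0.  -0.1 -1.6] tooly deg 92.86925217954354
(650, -180) [-10.  47.]
(419, 367) [193. 604.]
rz -0.168088258896233
```

>>> carry_out:
  targets: [1,0,0,-35,0,0,0,1,2,8,-48,0,0,0,1,12,40,-50,0,0,0,1,24,78,-50,0,0,0,1,36,116,-50,0,0,0,1,48,154,-50,0,0,0,1,60,192,-50,0,0,0,1,72,230,-50,0,0,0,1,84,268,-50,0,0,-0.05,1,96,306,-50,0,0,-0.1,1,108,344,-50,0,0,-0.165,1,120,382,-50,0,0,-0.165]

```text
t: 13.25
eef_pos: [0.5069, 0.1477, 0.0898]
orientation: [-0.108, 0.994, 0.0, 0.0]
contact_force: [0.7, 0.1, -0.1]
finger_gap: 0.0006
gripper_force: 0.0
```

```bash
python3 - <<'E'
from plan import *
for i in range(2): im,d=get_image("top")
p=world("top",d);cv2.imwrite("pics/t5.png",im[...,::-1])
plan([(420,367)],102.2)
parts(im,p,[("fl_L",169,251,28)])
q=p[115:195,335:458].reshape(-1,3);c=im[115:195,335:458].reshape(-1,3).astype(int)
q=q[(q[:,2]>.012)&(q[:,2]<.030)&(c.min(1)>150)]
B=np.array([.6444,-.1724]);a=.049;l=(q[:,:2]-B)@np.array([[np.cos(a),-np.sin(a)],[np.sin(a),np.cos(a)]])
l=l[(abs(l[:,1])<.114)&(abs(l[:,0])<.058)];print("flange local",len(l),cv2.minAreaRect((l*1000).astype(np.float32)),l.min(0),l.max(0))
E
```

```text
at [0.5058 0.1501 0.0895] gap 0.00016011671968206093 F [ 0.4 -0.6 -0. ] tooly deg 102.69325821551408
(420, 367) [ 36. 230.]
rz 0.008608979923232384
fl_L 1065 rect [420.1 365.5] [ 98.1 100.3] 12.2 circ [420. 366.] 58 zmax 0.025
flange local 937 ((-3.362560272216797, -59.04487228393555), (95.62775421142578, 95.42231750488281), 89.94249725341797) [-0.05110257 -0.10688795] [ 0.04436031 -0.01120217]
```

>>> carry_out:
  targets: [1,6,38,0,0,0,0,1,12,77,0,0,0,0,1,18,116,0,0,0,0,1,24,155,0,0,0,0,1,30,194,0,0,0,0,1,36,228,4,0,0,0,1,36,230,15,0,0,0,1,36,230,30,0,0,0,1,36,230,55,0,0,0,1,36,230,72,0,0,0,1,36,230,80,0,0,0,0.1,36,230,80,0,0,0]

```text
t: 14.35
eef_pos: [0.4231, 0.3606, 0.0073]
orientation: [-0.107, 0.994, -0.001, -0.002]
contact_force: [-0.7, 0.3, 0.2]
finger_gap: 0.0032
gripper_force: 0.0
```

>>> carry_out:
  targets: [0.1,0,0,0,0,0,0,0.1,0,0,0,0,0,0,0.1,0,0,0,0,0,0,0.1,0,0,0,0,0,0,0.1,0,0,0,0,0,0,0.1,0,0,0,0,0,0,0.1,0,0,0,0,0,0]

```text
t: 14.93
eef_pos: [0.4255, 0.364, 0.0113]
orientation: [-0.107, 0.994, 0.001, 0.001]
contact_force: [-1.7, 3.6, 4.6]
finger_gap: 0.0412
gripper_force: 12.1
```

```bash
python3 - <<'E'
from plan import *
plan([(400,335),(385,300),(385,200),(440,130),(495,60),(498,-60),(505,-105),(560,-120),(645,-115)],92.8)
E
```

```text
at [0.4255 0.364  0.0113] gap 0.041218256257498816 F [-1.7  3.6  4.6] tooly deg 102.32132179007633
(400, 335) [ 31. -23.]
(385, 300) [ 53. -54.]
(385, 200) [  75. -152.]
(440, 130) [  36. -232.]
(495, 60) [  -3. -312.]
(498, -60) [  20. -430.]
(505, -105) [  22. -475.]
(560, -120) [ -28. -502.]
(645, -115) [-112. -515.]
rz 0.16617841437871228
```

>>> carry_out:
  targets: [0.1,12,-9,0,0,0,0,0.1,31,-23,0,0,0,0,0.1,44,-41,0,0,0,0,0.1,53,-58,0,0,0,0,0.1,59,-84,0,0,0,0,0.1,65,-110,0,0,0,0,0.1,71,-136,0,0,0,0,0.1,71,-158,0,0,0,0,0.1,61,-182,0,0,0,0,0.1,49,-206,0,0,0,0,0.1,37,-230,0,0,0,0,0.1,26,-252,0,0,0,0]

```text
t: 15.93
eef_pos: [0.4535, 0.1106, 0.011]
orientation: [-0.107, 0.994, 0.001, -0.0]
contact_force: [-3.8, 5.6, 8.2]
finger_gap: 0.041
gripper_force: 12.4
```

```bash
python3 - <<'E'
from plan import *
im,d=get_image("top");im2,_=get_image("side");cv2.imwrite("pics/t6.png",np.hstack([im[60:340,120:520],im2[120:400,160:560]])[...,::-1])
plan([(495,60),(498,-60),(505,-105),(560,-120),(645,-115)],92.8)
E
```

```text
at [0.4558 0.1086 0.0111] gap 0.04067449712204459 F [ 3.  -3.7  4.6] tooly deg 102.19815885383436
(495, 60) [-28. -56.]
(498, -60) [  -6. -174.]
(505, -105) [  -3. -219.]
(560, -120) [ -54. -245.]
(645, -115) [-138. -259.]
rz 0.1640288156248661
```

View pics/t6.png

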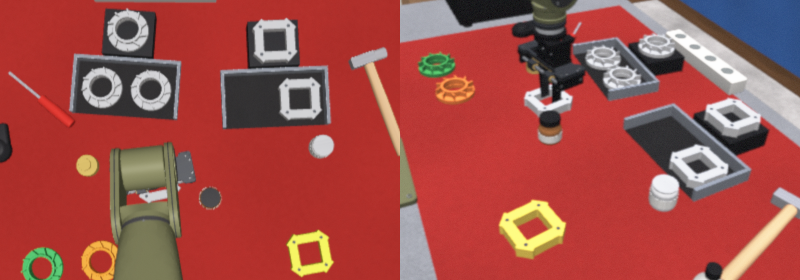

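The left half shows three parts in place. The last flange is under the wrist near (155,195), moving flat on the fingers and clear of the jar.

>>> carry_out:
  targets: [0.1,-14,-22,0,0,0,0,0.1,-28,-46,0,0,0,0,0.1,-32,-72,0,0,0,0,0.1,-26,-98,0,0,0,0.03,0.1,-20,-124,0,0,0,0.06,0.1,-13,-150,0,0,0,0.09,0.1,-7,-176,0,0,0,0.12,0.1,-5,-202,0,0,0,0.15,0.1,-12,-222,0,0,0,0.164,0.1,-28,-235,0,0,0,0.164,0.1,-46,-243,0,0,0,0.164,0.1,-64,-247,0,0,0,0.164]

```text
t: 17.03
eef_pos: [0.5669, -0.1168, 0.0102]
orientation: [-0.025, 1.0, 0.0, -0.003]
contact_force: [-7.8, -0.9, 10.5]
finger_gap: 0.0403
gripper_force: 12.5
```

```bash
python3 - <<'E'
from plan import *
plan([(600,-115),(648,-113)],92.8)
E
```

```text
at [ 0.5669 -0.1168  0.0102] gap 0.040263994668567886 F [-7.8 -0.9 10.5] tooly deg 92.90598219995395
(600, -115) [-33.   0.]
(648, -113) [-81.  -0.]
rz 0.001849738337703524
```

>>> carry_out:
  targets: [0.1,-20,0,0,0,0,0,0.1,-42,0,0,0,0,0,0.1,-64,0,0,0,0,0,0.1,-78,0,0,0,0,0,0.1,-82,0,0,0,0,0,1,-82,0,0,0,0,0,1,-82,0,0,0,0,0,1,-82,0,0,0,0,0,1,-82,0,-30,0,0,0,1,-82,0,-65,0,0,0,1,-60,0,-100,0,0,0,1,-40,0,-135,0,0,0]

```text
t: 18.03
eef_pos: [0.6071, -0.1142, 0.1455]
orientation: [-0.026, 1.0, 0.0, -0.001]
contact_force: [0.4, -0.2, 0.3]
finger_gap: 0.0025
gripper_force: 0.0
```

>>> carry_out:
  targets: [1,30,20,-20,0,0,0,1,60,50,-40,0,0,0,1,90,85,-40,0,0,0,1,110,120,-40,0,0,0,1,130,150,-40,0,0,0,1,140,180,-40,0,0,0,1,140,180,-40,0,0,0,1,140,180,-40,0,0,0]

```text
t: 18.7
eef_pos: [0.458, 0.0592, 0.1846]
orientation: [-0.027, 1.0, -0.0, 0.0]
contact_force: [0.8, -0.7, 0.6]
finger_gap: 0.0002
gripper_force: 0.0
```

```bash
python3 - <<'E'
from plan import *
im,d=get_image("top");p=world("top",d);im2,_=get_image("side");cv2.imwrite("pics/t7.png",np.hstack([im[60:340,120:520],im2[120:400,160:560]])[...,::-1])
q0=p[105:195,185:458].reshape(-1,3);c=im[105:195,185:458].reshape(-1,3).astype(int)
for n,B,a,zl in(("wheels",(.668,.186),-.058,.022),("flanges",(.6444,-.1724),.049,.012)):
    q=q0[(q0[:,2]>zl)&(q0[:,2]<.034)&(c.min(1)>150)]
    l=(q[:,:2]-B)@np.array([[np.cos(a),-np.sin(a)],[np.sin(a),np.cos(a)]]);l=l[(abs(l[:,1])<.114)&(abs(l[:,0])<.058)]*1000
    for m in(l[:,1]>0,l[:,1]<0):print(n,m.sum(),cv2.minAreaRect(l[m].astype(np.float32)))
o=get_obs();print(o["t"],o["eef_pos"],o["contact_force"])
E
```

```text
wheels 296 ((-0.8341751098632812, 58.41561508178711), (84.95597839355469, 89.7159652709961), 85.12336730957031)
wheels 280 ((-0.63360595703125, -60.83928680419922), (86.38262176513672, 89.02769470214844), 69.57447052001953)
flanges 934 ((1.2036285400390625, 60.51552963256836), (96.37610626220703, 97.42752075195312), 89.55770874023438)
flanges 942 ((-2.980548858642578, -59.1987190246582), (96.69683837890625, 95.50447845458984), 89.18173217773438)
18.8 [0.45916958 0.05775477 0.18483329] [-0.00781028 -0.36459001 -0.53236245]
```

View pics/t7.png

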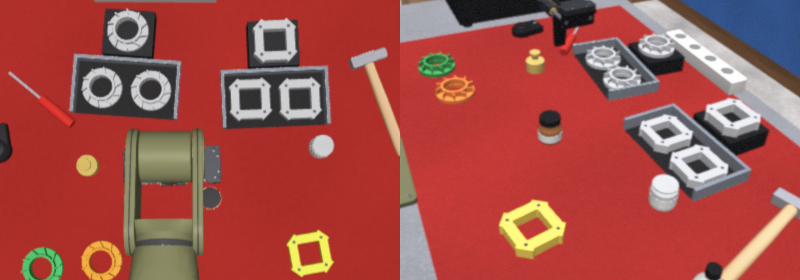

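Both wheels (crop (101,88) and (151,88)) and both flanges ((250,98) and (299,98)) lie flat inside their bays. The bystanders are where they were and the arm touches nothing.

```bash
python3 -c "
from plant import close_job;print(close_job())"
```

```text
the job is handed in; nothing more can be done
None
```

The job is handed in at about 19 s: both fan wheels are in the wheel bay and both flanges in the flange bay, measured within about 3 mm of mid-depth; no verdict came back.

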